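Slide the sample shelf home and lock it

TASK

Push the white sample shelf along its rails, upturned end trailing, until you feel it drop into its locating notches, then push the steel locking tongue all the way round over the shelf. It is a job for the fingertips, with nothing to grip: do not lift the shelf, keep the jar riding on it upright in its nest, and leave the other things on the bench where they are.

Things in the scene. Friction and masses are not known exactly. Their poses are not given: they have to be found in the camera images.
- stand: Aluminium rail stand fixed to the bench, 135 mm wide (its x), 380 mm long (its y, the slide direction is +y); origin at the centre of its underside, z up. Rails 30 to 60 mm either side of its centre line, running surface 45 mm above the bench; the 60 mm gap between them is open down to a 6 mm base. Side walls, 59 mm tall, guide the shelf with 1.5 mm play a side.
- home (a point): On the stand: where the shelf's origin lies once dropped in (stand x = 0, y = +70 mm, 39 mm above the bench). Four notches in the rails, 18 mm long, 6 mm deep, upright walls: inner strips (30 to 45 mm off centre) at y = +140 mm, outer strips (45 to 60 mm) at y = 0. All four feet fall in at once, with 3 mm play along y; the notch walls then stop the shelf.
- board: Loose white plastic shelf, 0.5 to 0.95 kg, 120 mm wide (x), 180 mm long (y), axes as the stand's. Origin: centre under its four 8 mm feet, 45 mm above the bench on the rails, 39 mm when dropped in; starts at stand y = -90 to -10 mm. Board from 8 to 20 mm above the origin. On top a tube strip (30 x 68 mm, to 40 mm) at x = 36, y = -35 mm and a jar's ring nest at x = 28, y = 50 mm.
- lip (a point): Middle of the outer (-y) face of the shelf's upturned trailing end, 90 mm behind and 29 mm above the shelf's origin. Lip 100 mm wide, 18 mm above the board; with the board's edge it is a flat upright face 8 to 38 mm above the shelf's origin: push here towards the stand's +y. Sliding takes about 3 to 8 N. Behind the face, between the rails, all is open.
- pivot (a point): Pivot of the steel locking tongue, at the tongue's underside: upright axis at x = -85, y = +45 mm on the stand, 61.5 mm above the bench. The tongue is 18 mm wide, 6 mm thick and reaches 77 mm from the pivot. It clears a dropped shelf (top at 59 mm) by 2.5 mm and jams on the edge of one that has not dropped (top at 65 mm).
- tongue (a joint): Angle of the tongue, rad; grows clockwise seen from above. 0: it points along the stand's +y, outside the -x side wall; 1.571: hard stop, fully over the shelf, pointing along the stand's +x. Starts at 0 to 0.35. It stays where it is left (friction 0.05 N m, about 1 N at the peg).
- tongue_peg (a point): Centre of the top of the black upright peg on the tongue, 55 mm from the pivot, 16 mm diameter, 30 mm tall, from 67.5 to 97.5 mm above the bench. Push it round sideways: first towards the stand's +x, at the end towards its -y.
- jar: Loose small amber jar standing in the ring nest on the shelf, 40 mm diameter, 42 mm tall, about 90 g; origin at the centre of its underside, 20 mm above the shelf's origin. It rides along.
- beaker: Bystander: glass beaker, 52 mm diameter, 55 mm tall, on the robot's side of the stand; origin under its centre.
- small_jar: Bystander: amber jar, 40 mm diameter, 42 mm tall, beyond the stand; origin under its centre.
- tip_box: Bystander: pipette-tip box 82 x 122 x 54 mm, beyond the stand; origin under its centre.
- timer: Bystander: flat white timer 60 x 65 x 22 mm, on the robot's side of the stand; origin under its centre.
- wash_bottle: Bystander: white bottle, 70 mm diameter, 160 mm tall, to the right; origin under its centre.
- reagent: Bystander: amber bottle, 80 mm diameter, 150 mm tall, to the left; origin under its centre.
- kit_box: Bystander: cardboard box 120 x 170 x 100 mm, to the left; origin under its centre.

How it is judged:
On the way, in this order (a step that is already met when the one before it is completed fails the run):
1. the shelf has dropped into its notches while the tongue is still open (y of board in the frame of stand between 0.064 and 0.076 m and z of board in the frame of stand below 0.041 m and angle between board's own z axis and vertical below 0.02 rad and value of joint tongue below 0.8 rad), for 0.2 s.
2. the tongue is swung over the shelf (value of joint tongue above 1.4 rad), for 0.2 s.
At the end, for the whole second after the job is handed in: The shelf lies level (within 0.02 rad) in its notches (origin within 6 mm of y = 70 mm on the stand and at least 4 mm below its riding height), the tongue is turned to at least 1.4 rad, the jar stands upright in its nest, and shelf and jar are at rest (y of board in the frame of stand between 0.064 and 0.076 m and z of board in the frame of stand below 0.041 m and angle between board's own z axis and vertical below 0.02 rad and angle between jar's own z axis and vertical below 0.15 rad and z of jar in the frame of board between 0.014 and 0.026 m and value of joint tongue above 1.4 rad and linear speed of board below 0.01 m/s and linear speed of jar below 0.02 m/s); the robot touches nothing.
It fails at once if the shelf is lifted more than 12 mm off its rails or tipped by more than 0.2 rad (z of board in the frame of stand above 0.057 m or angle between board's own z axis and vertical above 0.2 rad).
It fails at once if the jar is tipped, or lifted or knocked out of its nest (angle between jar's own z axis and vertical above 0.4 rad or z of jar in the frame of board above 0.03 m or z of jar in the frame of board below 0.01 m).
It fails at once if another thing on the bench is moved by more than 30 mm or knocked over (distance of any of beaker, small_jar, tip_box, timer, wash_bottle, reagent, kit_box from where it was at the start of the episode above 0.03 m or angle between any of beaker, small_jar, tip_box, timer, wash_bottle, reagent, kit_box's own z axis and vertical above 0.5 rad).
It also fails if it takes over 51 s, if anything falls off the work surface, if the arm or the gripper's body presses on something with over 40 N, if the wrist force passes 120 N, or if a joint passes its speed limit or range.

ROBOT

A 6-joint arm with a two-finger parallel gripper is mounted at the origin on the work surface. World frame = base frame: x ahead of the robot, y to its left, z up, the work surface at z = 0. Lengths are in m, angles in rad, forces in N, time in s.
With the tool pointing down it reaches from about 0.35 to 0.875 m from the base axis. Payload 4.2 kg.
Tool frame: the origin (TCP) lies at the very end of the fingers, on their centre line; the grasp point (between the pads) lies 19 mm behind it; x points along the fingers, y is the direction in which the jaws open and shut, and the axes are right-handed (so a half turn about x gives the same grasp; the last joint's range is limited). The gripper opens to 87 mm and grips with 3 to 60 N. Pads are 19 mm wide; open, the fingers measure 117 mm over their backs; the gripper's body (75 mm by 190 mm) begins 51 mm behind the grasp point.
Start: joints at [-1.056, 0.385, 0.008, 0, -1.194, -0.259], TCP at [0.158, -0.605, 0.223] pointing down, gripper open.
Joint ranges: [-3.14, 3.14], [-1.21, 2.06], [-1.07, 1.41], [-3.16, 2.05], [-2.99, -0.16], [-3.1, 3.1]. Speed limits (rad/s): [2.79, 2.79, 3.14, 3.14, 3.14, 3.14].

INTERFACE

Orientations are given as a unit quaternion [w, x, y, z].
In Python, from bench import monitor, capture, job gives the robot as it stands.
- The arm moves only by the tool send_rows, never from a script. Its argument "motion" is one flat list of numbers, 7 for each row, row after row: the finger opening in mm, from 0 to 87, then the shift along the tool's x, y, z in mm, then the turn, a rotation vector about the tool's x, y, z in degrees. In form: [fingers, x, y, z, ax, ay, az, fingers, x, y, z, ax, ay, az, ...]. A call has 1 to 8 rows; each row is the pose to reach, as a shift and turn from the pose measured when the call began, along the tool's axes at that moment; what a row does not reach only later rows make up. A row lasts 1/12 s, in which the tool goes at most 41.7 mm and 7.16 degrees, less where a joint would pass 70% of its speed; a pose out of reach is approached as far as the arm can. A call with a gripper value outside its range is refused whole. The fingers move at their own pace and stop on an object; "grip_force" is the grip in N (left out, the last holds). Time passes only in rows, so rows that repeat a pose let the fingers close. It gives the time, the measured TCP pose, the force and the opening at its end, in the units of the state.
- monitor.get_obs(): the state, without advancing time (a new reading comes with each control period).
- capture(name): name is "scene" or "top" or "wrist"; returns a dict with "img" (420x560x3 uint8, red, green, blue), "K" (3x3 intrinsics, pixels), "pose" (4x4, takes a point from camera to world coordinates). Camera axes: x right, y down, z forward; pixel columns grow to the right and rows downward; lengths in m; the calibration is good to about 2 mm. The wrist camera is an equidistant fisheye: a pixel r from the principal point sees the ray r / f radians off the axis. A picture is of the moment at which its call begins. There is no depth.
- job.finish_job(): hands the job in, once; it reports no verdict.
The state is a dict: "t": time; "joint_positions": joint angles; "joint_vel": joint speeds; "tau": joint torques, N m; "ee_pos": TCP position; "tool_rot": TCP orientation; "force": force on the tool from outside, world axes, zero at the start; "wrist_torque": the same for the moment, N m; "finger_gap": opening from 0.0 (shut) to 1.0 (fully open).
Only numpy, scipy, OpenCV 4.12 (cv2) and the standard library are available. Lean on these libraries where they do the work, as an engineer would, in place of code of your own. Each camera call takes 0.05 s, during which the arm holds its last target. There are 200 camera calls.

## Working session

There is one attempt and no reset: what is moved stays moved. The work goes in short steps, Python scripts to look and compute and a tool call to move; the robot and the scene stay as the last step left them, time stands still between calls to the robot, and variables do not carry over. Pictures are saved under pics/ and viewed, on a budget of 10 in all, crops included, one or two more only if the job needs it, and the job is handed in when it is done.

Besides the shell and the picture viewer there is one more tool, called after "Emit:" by a JSON object that holds its "op" and its "data". send_rows: Moves the arm, as the interface text tells. Its arguments: {"type":"object","properties":{"motion":{"type":"array","items":{"type":"number"}},"grip_force":{"type":"number"}},"required":["motion"]}

```bash
mkdir -p pics; python3 - <<'E'
from bench import monitor, capture
import cv2,numpy as np
o=monitor.get_obs(); print({k:np.round(v,3).tolist() for k,v in o.items()})
for n in("scene","top"):
    c=capture(n); cv2.imwrite(f"pics/{n}0.png",c["img"][:,:,::-1]); np.savez(f"{n}0.npz",**c); print(n,c["K"].round(1).tolist(),c["pose"].round(3).tolist())
E
```

```text
{'t': 0.0, 'joint_positions': [-1.056, 0.386, 0.007, -0.001, -1.194, -0.259], 'joint_vel': [0.0, 0.002, -0.0, 0.001, -0.0, -0.001], 'tau': [-0.0, -39.067, 18.74, 4.22, 0.011, -0.0], 'ee_pos': [0.158, -0.604, 0.221], 'tool_rot': [0.701, -0.089, 0.701, 0.091], 'force': [-0.708, 0.131, -0.232], 'wrist_torque': [0.048, -0.012, -0.021], 'finger_gap': 0.998}
scene [[421.5, 0.0, 280.2], [0.0, 421.5, 211.2], [0.0, 0.0, 1.0]] [[0.583, 0.601, -0.546, 1.204], [0.812, -0.421, 0.404, -0.429], [0.013, -0.68, -0.733, 0.924], [0.0, 0.0, 0.0, 1.0]]
top [[382.9, 0.0, 279.0], [0.0, 382.9, 204.4], [0.0, 0.0, 1.0]] [[0.002, -0.993, 0.121, 0.451], [-1.0, -0.003, -0.005, 0.003], [0.005, -0.121, -0.993, 1.212], [0.0, 0.0, 0.0, 1.0]]
```

View pics/top0.png

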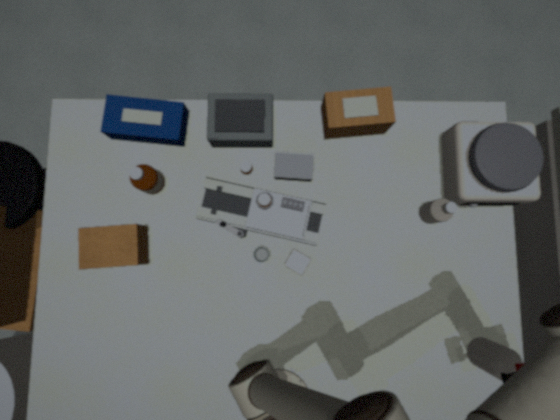

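View pics/scene0.png

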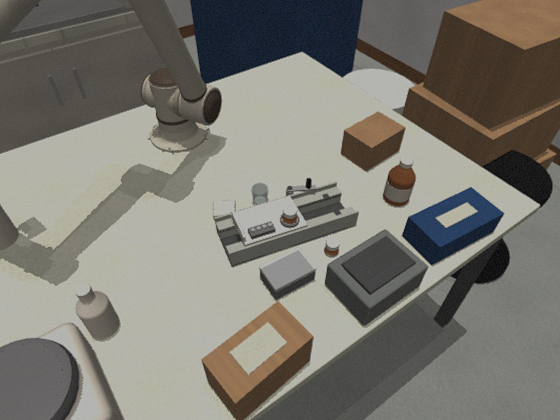

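```bash
python3 - <<'E'
import cv2,numpy as np
a=cv2.imread("pics/top0.png")[165:275,185:335]; b=cv2.imread("pics/scene0.png")[170:265,205:365]
a=cv2.convertScaleAbs(a,alpha=1.5);b=cv2.convertScaleAbs(b,alpha=1.3)
cv2.imwrite("pics/topz.png",cv2.resize(a,None,fx=5,fy=5,interpolation=cv2.INTER_CUBIC))
cv2.imwrite("pics/scz.png",cv2.resize(b,None,fx=5,fy=5,interpolation=cv2.INTER_CUBIC))
E
```

```text
(no output)
```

View pics/topz.png

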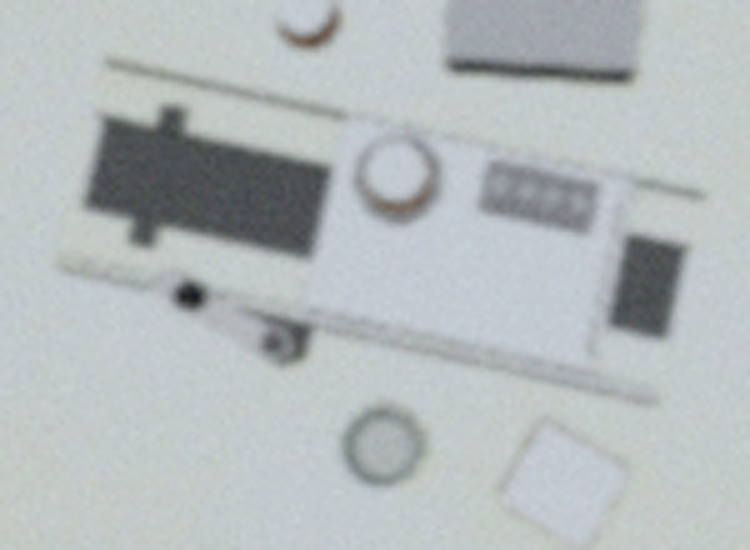

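View pics/scz.png

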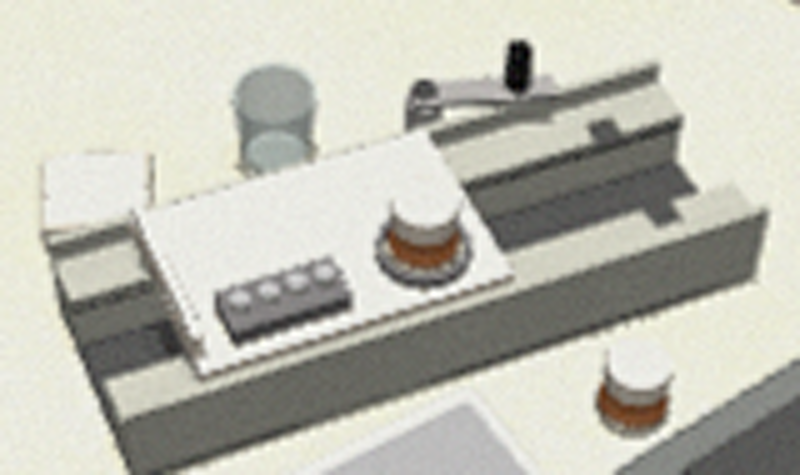

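```bash
cat > h.py <<'E'
import numpy as np
from scipy.spatial.transform import Rotation as R
from bench import monitor
def ray(cap,u,v,z):
    K,P=cap["K"],cap["pose"]; d=P[:3,:3]@np.linalg.solve(K,[u,v,1.]); o=P[:3,3]
    return (o+d*(z-o[2])/d[2])
def tool():
    o=monitor.get_obs(); q=o["tool_rot"]; return np.array(o["ee_pos"]),R.from_quat([q[1],q[2],q[3],q[0]]),o
def stand(): 
    s=np.load("stand.npy"); return s[:2],s[2]       # origin xy, psi: stand x axis=(cos,sin)
def s2w(p):
    o,a=stand(); c,s=np.cos(a),np.sin(a); return np.array([o[0]+c*p[0]-s*p[1],o[1]+s*p[0]+c*p[1],p[2]])
def w2s(p):
    o,a=stand(); c,s=np.cos(a),np.sin(a); d=np.array(p[:2])-o; return np.array([c*d[0]+s*d[1],-s*d[0]+c*d[1],p[2]])
def goal(p,jaw):  # p stand coords; jaw = angle of tool y in stand frame; sign picked nearest
    pos,rot,o=tool(); a=stand()[1]+jaw; best=None
    for k in(0,np.pi):
        y=np.array([np.cos(a+k),np.sin(a+k),0]);x=np.array([0,0,-1.]);G=R.from_matrix(np.c_[x,y,np.cross(x,y)])
        rv=(rot.inv()*G).as_rotvec(degrees=True)
        if best is None or np.linalg.norm(rv)<np.linalg.norm(best): best=rv
    return rot.inv().apply(s2w(p)-pos)*1000,best
E
python3 - <<'E'
from h import *
t=dict(np.load("top0.npz")); s=dict(np.load("scene0.npz"))
T=lambda u,v,z: ray(t,185+u/5-.4,165+v/5-.4,z); S=lambda u,v,z: ray(s,205+u/5-.4,170+v/5-.4,z)
A,B,C,D=T(107,62,.059),T(705,193,.059),T(62,265,.059),T(655,400,.059)
print("corners",A,B,C,D,"len",np.linalg.norm(A-B),np.linalg.norm(C-D),"wid",np.linalg.norm(A-C),np.linalg.norm(B-D))
d=(A-B)+(C-D); psi=np.arctan2(-d[0],d[1]); o=(A+B+C+D)[:2]/4
np.save("stand.npy",[*o,psi]); print("stand",o,psi)
print("scene corners",[w2s(p).round(4).tolist() for p in (S(657,67,.059),S(768,210,.059),S(135,472,.059))])
for n,p in dict(notch1=T(172,118,.045),notch2=T(143,235,.045),peg=T(188,292,.0975),pegS=S(519,47,.0975),piv=T(280,342,.07),pivS=S(425,93,.07),f1=T(345,115,.065),f2=T(308,310,.065),l1=T(635,180,.065),l2=T(592,358,.065),sf1=S(425,133,.065),sf2=S(513,277,.065),sl1=S(135,210,.083),sl2=S(203,375,.065),jar=T(400,172,.107),beaker=T(383,445,.055)).items(): print(n,w2s(p).round(4))
pos,rot,_=tool(); print(rot.as_matrix().round(3),[w2s(pos)])
print(goal([0,-.26,.2],0), goal([0,-.26,.2],np.pi/2))
E
```

```text
corners [0.67583772 0.2207532  0.059     ] [ 0.59624136 -0.14412702  0.059     ] [0.55125116 0.24471153 0.059     ] [ 0.47111245 -0.11259959  0.059     ] len 0.373461047835396 0.3661877243907237 wid 0.12686927236918324 0.12903961109813245
stand [0.57361067 0.05218453] -0.21767659405243
scene corners [[-0.0542, 0.1915, 0.059], [0.0727, 0.1935, 0.059], [0.1063, -0.1912, 0.059]]
notch1 [0.0402 0.1423 0.045 ]
notch2 [-0.0342  0.1424  0.045 ]
peg [-0.0642  0.0992  0.0975]
pegS [-0.065   0.1024  0.0975]
piv [-0.0801  0.043   0.07  ]
pivS [-0.0766  0.0492  0.07  ]
f1 [0.0624 0.0367 0.065 ]
f2 [-0.0577  0.0316  0.065 ]
l1 [ 0.0621 -0.1433  0.065 ]
l2 [-0.0485 -0.1405  0.065 ]
sf1 [-0.0511  0.038   0.065 ]
sf2 [0.0671 0.0371 0.065 ]
sl1 [-0.0414 -0.1393  0.083 ]
sl2 [ 0.066  -0.1401  0.065 ]
jar [ 0.0304 -0.0062  0.107 ]
beaker [-0.1262 -0.0298  0.055 ]
[[-0.001 -0.253  0.967]
 [ 0.002  0.967  0.253]
 [-1.     0.002 -0.   ]] [array([-0.26403967, -0.73061079,  0.22158156])]
(array([ 22.09589401, 298.46715121, 449.54016775]), array([-6.28805188e+01,  5.36341368e-02, -1.03089062e-01])) (array([ 22.09589401, 298.46715121, 449.54016775]), array([27.1194524 , -0.03355351, -0.10633145]))
```

```bash
python3 - <<'E'
from h import *
s=np.load("stand.npy"); a=s[2]; s[:2]+=np.array([[np.cos(a),-np.sin(a)],[np.sin(a),np.cos(a)]])@[.0035,.0015]; np.save("stand.npy",s)
print(s,s2w([0,-.18,.2]),goal([0,-.185,.2],0))
E
```

```text
[ 0.57735202  0.05289327 -0.21767659] [ 0.53847893 -0.12285907  0.2       ] (array([ 22.21873452, 364.96100661, 487.52769341]), array([-6.28805188e+01,  5.36341368e-02, -1.03089062e-01]))
```

Emit:
{"op": "send_rows", "data": {"motion": [30,0,365,488,-63,0,0,30,0,365,488,-63,0,0,30,0,365,488,-63,0,0,30,0,365,488,-63,0,0,30,0,365,488,-63,0,0,30,0,365,488,-63,0,0,30,0,365,488,-63,0,0,30,0,365,488,-63,0,0]}}

```text
t: 0.77
ee_pos: [0.3663, -0.3419, 0.2222]
tool_rot: [0.571, -0.416, 0.571, 0.418]
force: [0.7, -0.3, 0.5]
finger_gap: 0.476
```

```bash
python3 - <<'E'
from h import *
print(goal([0,-.185,.2],0),w2s(tool()[0]))
E
```

```text
(array([ 22.52149916, -97.8814196 , 255.99707651]), array([-5.23163207,  0.10268594, -0.07198297])) [-0.12078987 -0.43104689  0.22220876]
```

Emit:
{"op": "send_rows", "data": {"motion": [30,20,-98,256,-5,0,0,30,20,-98,256,-5,0,0,30,20,-98,256,-5,0,0,30,20,-98,256,-5,0,0,30,20,-98,256,-5,0,0,30,20,-98,256,-5,0,0,30,20,-98,256,-5,0,0,30,20,-98,256,-5,0,0]}}

```text
t: 1.43
ee_pos: [0.5401, -0.1241, 0.2012]
tool_rot: [0.551, -0.442, 0.551, 0.444]
force: [0.1, -0.9, -0.7]
finger_gap: 0.345
```

```bash
python3 - <<'E'
from h import *
from bench import capture
import cv2
print(goal([0,-.18,.12],0),goal([0,-.175,.056],0),w2s(tool()[0]))
c=capture("wrist"); cv2.imwrite("pics/w1.png",c["img"][:,:,::-1])
E
```

```text
(array([81.22656817,  1.6901757 ,  0.68831356]), array([ 0.0596153 ,  0.11843686, -0.10130171])) (array([145.23666236,   1.57187804,   5.55594624]), array([ 0.0596153 ,  0.11843686, -0.10130171])) [ 0.00183459 -0.18085438  0.20122186]
```

View pics/w1.png

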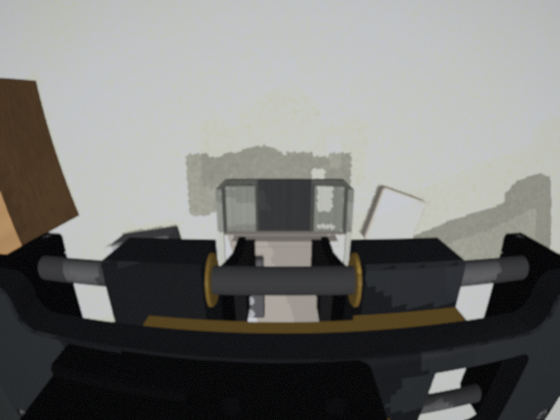

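Wrist view: the tool is centred over the rear of the rail stand (cols 218–352, gap 255–315). Descending behind the lip.

Emit:
{"op": "send_rows", "data": {"motion": [30,35,2,0,0,0,0,30,70,2,0,0,0,0,30,100,2,0,0,0,0,30,120,2,0,0,0,0,30,135,2,0,0,0,0,30,145,2,0,0,0,0,30,145,2,0,0,0,0,30,145,2,0,0,0,0]}}

```text
t: 2.15
ee_pos: [0.536, -0.1254, 0.0565]
tool_rot: [0.551, -0.441, 0.552, 0.444]
force: [-0.9, -0.1, 0.8]
finger_gap: 0.342
```

```bash
python3 - <<'E'
from h import *
p,r,o=tool();print(w2s(p),np.round(o["force"],1),r.as_matrix().round(3),goal([0,-.16,.056],0),o["finger_gap"])
E
```

```text
[-0.00186479 -0.18303338  0.05652227] [-0.9 -0.1  0.8] [[-0.003 -0.976  0.217]
 [ 0.002  0.217  0.976]
 [-1.     0.003  0.001]] (array([ 0.54581949, -1.84539739, 23.03440032]), array([-0.05261721,  0.07374217, -0.18837828])) 0.3415433529329343
```

Emit:
{"op": "send_rows", "data": {"motion": [30,0,-2,8,0,0,0,30,0,-2,15,0,0,0,30,0,-2,22,0,0,0,30,0,-2,27,0,0,0,30,0,-2,31,0,0,0,30,0,-2,35,0,0,0,30,0,-2,39,0,0,0,30,0,-2,43,0,0,0]}}

```text
t: 2.82
ee_pos: [0.547, -0.0846, 0.0574]
tool_rot: [0.55, -0.442, 0.552, 0.444]
force: [-0.6, -6.1, 3.1]
finger_gap: 0.344
```

Emit:
{"op": "send_rows", "data": {"motion": [30,0,0,4,0,0,0,30,0,0,8,0,0,0,30,0,0,12,0,0,0,30,0,0,16,0,0,0,30,0,0,20,0,0,0,30,0,0,24,0,0,0,30,0,0,28,0,0,0,30,0,0,32,0,0,0]}}

```text
t: 3.48
ee_pos: [0.5534, -0.0537, 0.0575]
tool_rot: [0.55, -0.442, 0.553, 0.444]
force: [-0.7, -6.7, 1.8]
finger_gap: 0.345
```

```bash
python3 - <<'E'
from h import *
p,r,o=tool();print(w2s(p),np.round(o["force"],1),o["wrist_torque"],goal([0,-.0295,.056],0))
E
```

```text
[-0.00041167 -0.10922842  0.05751984] [-0.7 -6.7  1.8] [-1.48130762e+00  3.91067064e-01  8.87226932e-04] (array([ 1.35600516, -0.42883849, 79.73128625]), array([ 0.00732009, -0.1162686 , -0.27806492]))
```

Emit:
{"op": "send_rows", "data": {"motion": [30,1,0,4,0,0,0,30,1,0,8,0,0,0,30,1,0,12,0,0,0,30,1,0,16,0,0,0,30,1,0,20,0,0,0,30,1,0,24,0,0,0,30,1,0,28,0,0,0,30,1,0,32,0,0,0]}}

```text
t: 4.15
ee_pos: [0.56, -0.0233, 0.0572]
tool_rot: [0.549, -0.442, 0.554, 0.443]
force: [-1.5, -6.9, 3.6]
finger_gap: 0.343
```

Emit:
{"op": "send_rows", "data": {"motion": [30,1,0,4,0,0,0,30,1,0,8,0,0,0,30,1,0,12,0,0,0,30,1,0,16,0,0,0,30,1,0,20,0,0,0,30,1,0,24,0,0,0,30,1,0,28,0,0,0,30,1,0,30,0,0,0]}}

```text
t: 4.82
ee_pos: [0.5665, 0.0052, 0.0572]
tool_rot: [0.548, -0.443, 0.554, 0.443]
force: [-1.1, -8.0, 6.6]
finger_gap: 0.347
```

```bash
python3 - <<'E'
from h import *
p,r,o=tool();print(w2s(p),np.round(o["force"],1),goal([0,-.0295,.056],0))
E
```

```text
[-0.00027543 -0.04886741  0.05718064] [-1.1 -8.   6.6] (array([ 1.06573233, -0.29770911, 19.37374139]), array([ 0.04890504, -0.33554331, -0.2929107 ]))
```

Emit:
{"op": "send_rows", "data": {"motion": [30,0,0,3,0,0,0,30,0,0,5,0,0,0,30,0,0,7,0,0,0,30,0,0,9,0,0,0,30,0,0,11,0,0,0,30,0,0,13,0,0,0,30,0,0,15,0,0,0,30,0,0,17,0,0,0]}}

```text
t: 5.48
ee_pos: [0.5697, 0.0213, 0.0572]
tool_rot: [0.548, -0.443, 0.555, 0.443]
force: [-0.5, -4.9, 0.2]
finger_gap: 0.344
```

```bash
python3 - <<'E'
from h import *
p,r,o=tool();print(w2s(p),np.round(o["force"],1),goal([0,-.0295,.056],0))
E
```

```text
[-0.00069105 -0.03249015  0.05720486] [-0.5 -4.9  0.2] (array([ 1.17878323, -0.70060808,  2.99830414]), array([ 0.04174109, -0.4165081 , -0.3545428 ]))
```

Emit:
{"op": "send_rows", "data": {"motion": [30,0,0,2,0,0,0,30,0,0,3,0,0,0,30,0,0,4,0,0,0,30,0,0,5,0,0,0,30,0,0,6,0,0,0]}}

```text
t: 5.9
ee_pos: [0.5707, 0.0267, 0.0572]
tool_rot: [0.547, -0.443, 0.555, 0.443]
force: [0.8, -6.3, 0.9]
finger_gap: 0.345
```

```bash
python3 - <<'E'
from h import *
from bench import capture
import cv2
p,r,o=tool();print(w2s(p),np.round(o["force"],1),goal([0,-.0295,.056],0))
b=capture("scene")["img"][170:265,205:365,::-1]
cv2.imwrite("pics/sc2.png",cv2.resize(cv2.convertScaleAbs(b,alpha=1.3),None,fx=5,fy=5,interpolation=cv2.INTER_CUBIC))
E
```

```text
[-0.00078795 -0.02704343  0.05720359] [ 0.8 -6.3  0.9] (array([ 1.21908006, -0.79416642, -2.44690981]), array([ 0.0461663 , -0.48698968, -0.38730151]))
```

View pics/sc2.png

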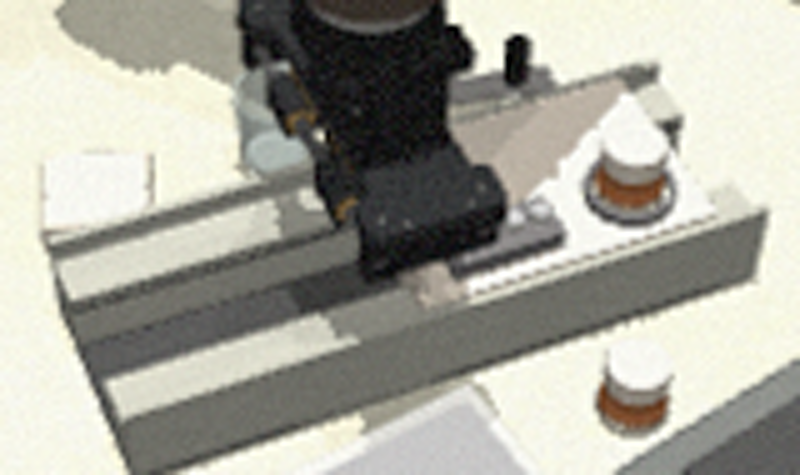

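The shelf is near the end (front corner at about 718,212 in the crop) and the jar is upright. Force is still at sliding level, so I'll continue slowly.

Emit:
{"op": "send_rows", "data": {"motion": [30,0,0,2,0,0,0,30,0,0,3,0,0,0,30,0,0,4,0,0,0,30,0,0,5,0,0,0]}}

```text
t: 6.28
ee_pos: [0.5709, 0.0279, 0.0573]
tool_rot: [0.545, -0.444, 0.557, 0.442]
force: [1.8, -22.3, 0.8]
finger_gap: 0.346
```

Emit:
{"op": "send_rows", "data": {"motion": [30,0,0,2,0,0,0,30,0,0,3,0,0,0,30,0,0,4,0,0,0]}}

```text
t: 6.53
ee_pos: [0.5708, 0.0278, 0.0573]
tool_rot: [0.543, -0.445, 0.56, 0.441]
force: [2.0, -22.2, 2.3]
finger_gap: 0.343
```

```bash
python3 - <<'E'
from h import *
p,r,o=tool();print(w2s(p),np.round(o["force"],1),goal([0,-.0295,.056],0))
E
```

```text
[-0.00096146 -0.02586598  0.05733502] [  2.  -22.2   2.3] (array([ 1.40162601, -0.97323822, -3.60569354]), array([ 0.06117754, -1.22934373, -0.6551309 ]))
```

Hard stop at about 22 N, near the predicted place. Backing off and lifting to check the drop.

Emit:
{"op": "send_rows", "data": {"motion": [30,0,0,-10,0,0,0,30,0,0,-20,0,0,0,30,0,0,-25,0,0,0,0,-20,0,-28,0,0,0,0,-60,0,-28,0,0,0,0,-100,0,-28,0,0,0,0,-120,0,-28,0,0,0,0,-120,0,-28,0,0,0]}}

```text
t: 7.2
ee_pos: [0.5704, 0.004, 0.1842]
tool_rot: [0.547, -0.447, 0.555, 0.44]
force: [0.4, -0.2, 0.9]
finger_gap: 0.061
```

```bash
python3 - <<'E'
from h import *
from bench import capture
import cv2
pv=np.array([-.085,.045]); 
print(w2s(tool()[0]),goal([-.125,.099,.16],0))
c=capture("scene");np.savez("scene1.npz",**c)
b=c["img"][170:265,205:365,::-1]
cv2.imwrite("pics/sc3.png",cv2.resize(cv2.convertScaleAbs(b,alpha=1.3),None,fx=5,fy=5,interpolation=cv2.INTER_CUBIC))
E
```

```text
[ 0.00376597 -0.04925122  0.18421106] (array([ 21.78910494, 128.39784619, 148.94463452]), array([ 0.14747446, -0.90287751,  0.0357663 ]))
```

View pics/sc3.png

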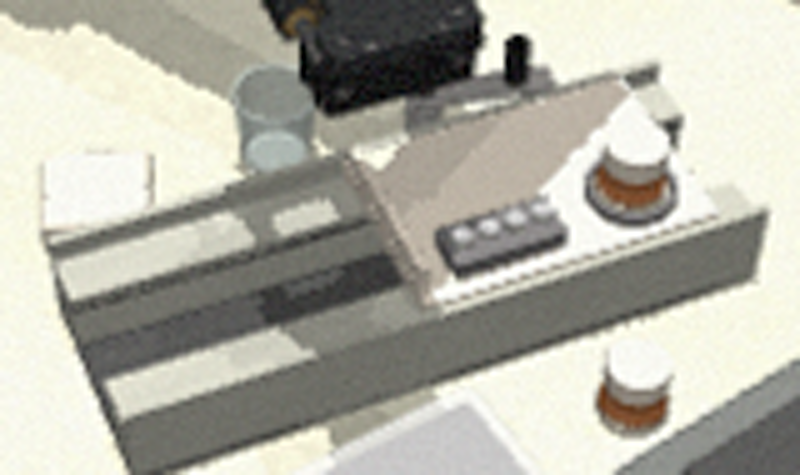

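```bash
python3 - <<'E'
from h import *
s=dict(np.load("scene1.npz")); o=dict(np.load("scene0.npz")); S=lambda c,u,v,z: w2s(ray(c,205+u/5-.4,170+v/5-.4,z)).round(4)
for z in(.059,.065): print(z,"front +x",S(s,718,214,z),"before",S(o,513,277,z),"rear +x now",S(s,432,308,z),"before",S(o,203,375,z))
print("lip -x top",S(s,345,155,.077),S(s,345,155,.083), "before",S(o,135,210,.083))
E
```

```text
0.059 front +x [0.0611 0.1645 0.059 ] before [0.0591 0.0382 0.059 ] rear +x now [ 0.0622 -0.0115  0.059 ] before [ 0.0579 -0.1402  0.059 ]
0.065 front +x [0.0656 0.1611 0.065 ] before [0.0636 0.0356 0.065 ] rear +x now [ 0.0667 -0.0137  0.065 ] before [ 0.0625 -0.1416  0.065 ]
lip -x top [-0.0451 -0.0173  0.077 ] [-0.0397 -0.0196  0.083 ] before [-0.0449 -0.1408  0.083 ]
```

```bash
cat > arc.py <<'E'
from h import *
from scipy.optimize import brentq
def tp(th):
    t=np.array([np.cos(th),-np.sin(th)]); peg=np.array([-.085,.045])+.055*np.array([np.sin(th),np.cos(th)])
    d=brentq(lambda d: np.linalg.norm(np.maximum(np.abs(t*d)-[.015,.0095],0))-.008,.005,.06)
    return peg-t*d
E
python3 - <<'E'
from arc import *
for th in(.1,.3,.6,.8,1,1.2,1.4,1.571,1.65): print(th,tp(th).round(4))
print(goal([-.12,.105,.16],0))
E
```

```text
0.1 [-0.1025  0.102 ]
0.3 [-0.0917  0.1047]
0.6 [-0.0752  0.1049]
0.8 [-0.0623  0.1006]
1 [-0.05    0.0922]
1.2 [-0.0405  0.0824]
1.4 [-0.0338  0.0718]
1.571 [-0.03    0.0625]
1.65 [-0.0288  0.0581]
(array([ 18.98990562, 121.57465678, 155.37335261]), array([ 0.09862844, -0.98492261, -0.27656579]))
```

Emit:
{"op": "send_rows", "data": {"motion": [0,0,62,75,0,0,0,0,5,123,154,0,0,0,0,20,123,154,0,-1,0,0,20,123,154,0,-1,0,0,20,123,154,0,-1,0,0,20,123,154,0,-1,0,0,20,123,154,0,-1,0]}}

```text
t: 7.83
ee_pos: [0.4796, 0.1816, 0.1575]
tool_rot: [0.548, -0.443, 0.552, 0.446]
force: [0.1, -0.3, -0.5]
finger_gap: 0.005
```

```bash
python3 - <<'E'
from arc import *
from bench import capture
import cv2
print(w2s(tool()[0]),goal([-.12,.105,.08],0))
c=capture("top");np.savez("top1.npz",**c)
b=c["img"][165:275,185:335,::-1]
cv2.imwrite("pics/top2.png",cv2.resize(cv2.convertScaleAbs(b,alpha=1.5),None,fx=5,fy=5,interpolation=cv2.INTER_CUBIC))
E
```

```text
[-0.1232603   0.10451789  0.15753273] (array([77.50682065, -3.81524942,  0.56878344]), array([ 0.30200765, -0.07784091, -0.40812134]))
```

View pics/top2.png

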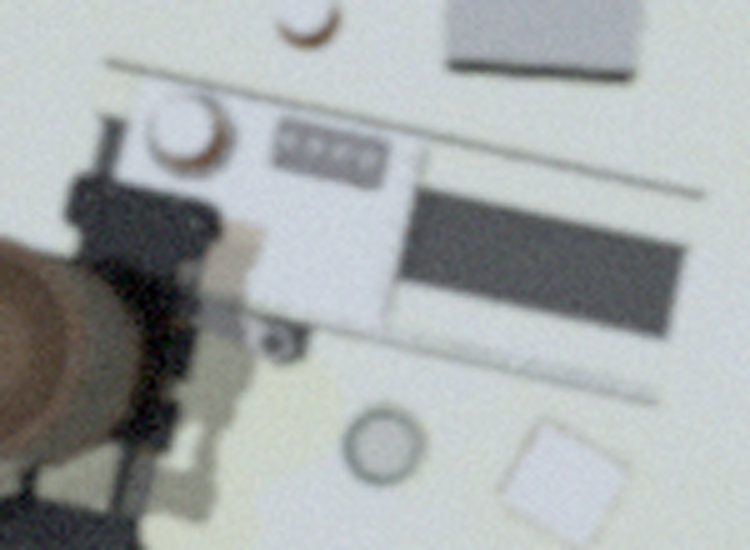

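The top view shows the shelf home, jar upright in its nest, bystanders unmoved, and the gripper left of the pivot (280,342). Lowering beside the peg.

Emit:
{"op": "send_rows", "data": {"motion": [0,30,0,0,0,0,0,0,58,0,0,0,0,0,0,72,0,0,0,0,0,0,77,0,0,0,0,0,0,77,0,0,0,0,0]}}

```text
t: 8.3
ee_pos: [0.4795, 0.1793, 0.0795]
tool_rot: [0.548, -0.442, 0.554, 0.445]
force: [0.0, -0.2, 1.2]
finger_gap: 0.006
```

Emit:
{"op": "send_rows", "data": {"motion": [0,0,-10,0,0,0,0,0,0,-20,0,0,0,0,0,0,-28,0,0,0,0,0,0,-33,0,0,0,0,0,0,-38,0,0,0,0,0,0,-43,0,0,0,0,0,0,-48,0,0,0,0,0,0,-48,0,0,0,0]}}

```text
t: 8.97
ee_pos: [0.527, 0.1687, 0.0789]
tool_rot: [0.548, -0.441, 0.554, 0.445]
force: [0.1, 0.3, -1.0]
finger_gap: 0.007
```

```bash
python3 - <<'E'
from arc import *
p,r,o=tool();print(w2s(p),np.round(o["force"],1))
for th in(.7,.8,.9,1,1.1,1.2,1.3,1.4,1.5,1.571,1.65): print(th,goal([*tp(th),.08],0)[0].round(1))
E
```

```text
[-0.07416421  0.10223432  0.07888804] [ 0.1  0.3 -1. ]
0.7 [-1.2 -5.3  1.1]
0.8 [ -1.2 -11.8  -1.6]
0.9 [ -1.2 -18.3  -5.6]
1 [ -1.3 -24.2 -10. ]
1.1 [ -1.3 -29.2 -14.8]
1.2 [ -1.3 -33.6 -19.8]
1.3 [ -1.3 -37.3 -25.1]
1.4 [ -1.3 -40.3 -30.4]
1.5 [ -1.3 -42.7 -35.9]
1.571 [ -1.3 -44.1 -39.8]
1.65 [ -1.3 -45.3 -44.1]
```

Emit:
{"op": "send_rows", "data": {"motion": [0,-1,-6,1,0,0,0,0,-1,-12,-1,0,0,0,0,-1,-18,-5,0,0,0,0,-1,-24,-10,0,0,0,0,-1,-29,-15,0,0,0,0,-1,-34,-20,0,0,0,0,-1,-34,-20,0,0,0]}}

```text
t: 9.55
ee_pos: [0.5571, 0.1408, 0.0799]
tool_rot: [0.549, -0.441, 0.554, 0.444]
force: [-0.4, -0.1, 0.5]
finger_gap: 0.008
```

```bash
python3 - <<'E'
from arc import *
from bench import capture
import cv2
p,r,o=tool();print(w2s(p),np.round(o["force"],1))
for th in(1.2,1.3,1.4,1.5,1.571,1.65): print(th,goal([*tp(th),.08],0)[0].round(1))
c=capture("scene")
b=c["img"][170:265,205:365,::-1]
cv2.imwrite("pics/sc4.png",cv2.resize(cv2.convertScaleAbs(b,alpha=1.3),None,fx=5,fy=5,interpolation=cv2.INTER_CUBIC))
E
```

```text
[-0.03874751  0.08148543  0.0798667 ] [-0.4 -0.1  0.5]
1.2 [-0.1  1.8  0.9]
1.3 [-0.1 -1.9 -4.3]
1.4 [-0.1 -4.9 -9.6]
1.5 [ -0.1  -7.4 -15.1]
1.571 [ -0.1  -8.8 -19. ]
1.65 [ -0.1 -10.  -23.3]
```

View pics/sc4.png

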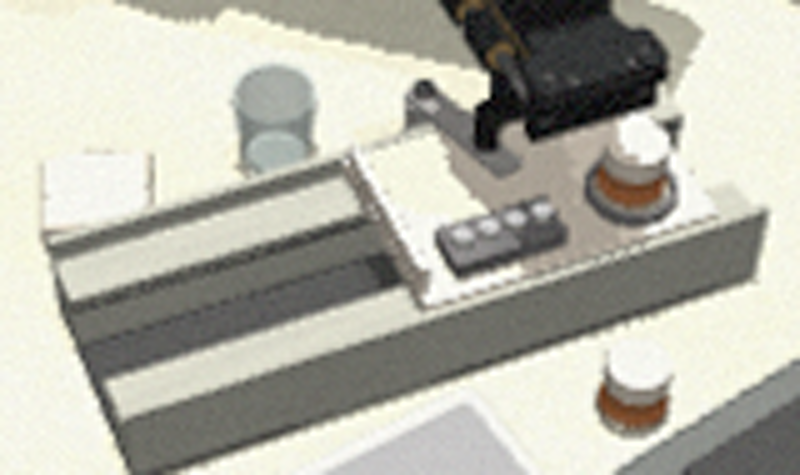

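The tongue (425,90 to 510,165) is sweeping over the dropped shelf and the jar is upright. Finishing the arc to the hard stop.

Emit:
{"op": "send_rows", "data": {"motion": [0,0,-2,-4,0,0,0,0,0,-5,-9,0,0,0,0,0,-7,-14,0,0,0,0,0,-9,-18,0,0,0,0,0,-10,-21,0,0,0,0,0,-10,-23,0,0,0,0,0,-10,-24,0,0,0,0,0,-10,-24,0,0,0]}}

```text
t: 10.27
ee_pos: [0.5617, 0.1217, 0.08]
tool_rot: [0.552, -0.439, 0.551, 0.446]
force: [-6.3, 21.6, 0.4]
finger_gap: 0.007
```

```bash
python3 - <<'E'
from arc import *
p,r,o=tool();print(w2s(p),np.round(o["force"],1))
E
```

```text
[-0.03010087  0.06383109  0.08003603] [-6.3 21.6  0.4]
```

Hard stop reached (22 N at tool y ≈ 0.064, against 0.0625 predicted). Backing off and lifting clear.

Emit:
{"op": "send_rows", "data": {"motion": [0,0,0,5,0,0,0,0,0,3,10,0,0,0,0,-20,3,12,0,0,0,0,-55,3,12,0,0,0,0,-90,3,12,0,0,0,0,-120,30,12,0,0,0,0,-140,65,12,0,0,0,0,-140,100,12,0,0,0]}}

```text
t: 10.93
ee_pos: [0.469, 0.1541, 0.2252]
tool_rot: [0.555, -0.44, 0.548, 0.444]
force: [0.6, 1.3, -0.1]
finger_gap: 0.007
```

Emit:
{"op": "send_rows", "data": {"motion": [0,0,35,0,0,0,0,0,0,60,0,0,0,0,0,0,60,0,0,0,0,0,0,60,0,0,0,0,0,0,60,0,0,0,0]}}

```text
t: 11.35
ee_pos: [0.4109, 0.1669, 0.2254]
tool_rot: [0.556, -0.44, 0.548, 0.444]
force: [1.0, -0.6, -0.3]
finger_gap: 0.004
```

```bash
python3 - <<'E'
from h import *
from bench import capture
import cv2
print(tool()[2]["force"])
ims=[]
for n,(r0,r1,c0,c1) in dict(scene=(170,265,205,365),top=(165,260,185,345)).items():
    b=capture(n)["img"][r0:r1,c0:c1,::-1]; ims.append(cv2.resize(cv2.convertScaleAbs(b,alpha=1.3),None,fx=3.1,fy=3.1,interpolation=cv2.INTER_CUBIC))
cv2.imwrite("pics/fin.png",np.vstack(ims))
E
```

```text
[ 0.98099343 -0.62984089 -0.34399475]
```

View pics/fin.png

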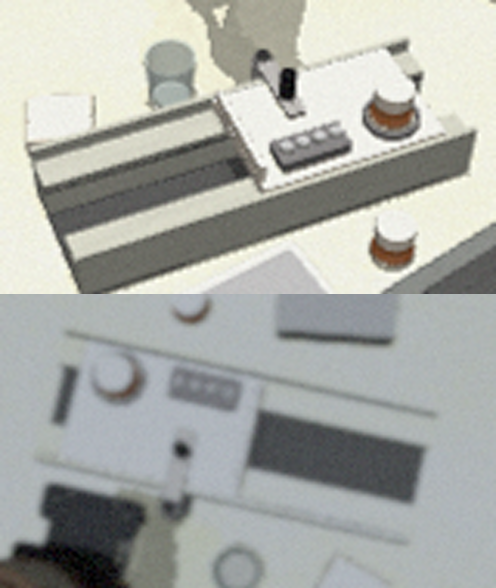

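The tongue lies square across the shelf (top view 175,505 to 185,435), the jar is upright, and the arm is clear.

```bash
python3 -c "from bench import job; print(job.finish_job())"
```

```text
the job is handed in; nothing more can be done
None
```

I pushed the shelf home by its lip until it dropped into its notches, then swung the locking tongue round to its hard stop, and handed the job in at about 11.4 s of robot time. No verdict was reported.

- **Shelf:** it slid at about 5–10 N, then stopped dead at about 22 N. In the scene camera the lip top's apparent shift fitted the 6 mm drop. The board-edge shift was less exact, at 2–4 mm where about 4.5 mm was expected. The stop came 2–3 mm beyond the predicted place, within my position error for the stand.
- **Tongue:** it passed freely over the shelf and stopped at about 22 N, within 2 mm of the place predicted for 1.571 rad. I judged the angle from that and the pictures; it was not measured directly.
- **At hand-in:** the last pictures showed the tongue square across the shelf and the jar upright in its nest. The nearby beaker, small jar and timer had not visibly moved; the tall bottles and the kit box were outside those crops. The arm was clear, with force readings at noise level.

I viewed 10 pictures.

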